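# Tension the spring hinge of a cupboard swing door and release its stay

## Task

The cupboard's swing door no longer shuts by itself. While the stay still holds the door half open, wind the wing key on top of its spring hinge clockwise, a part turn at a time, to three quarters of a turn of tension; then lift the stay up off its sprung catch and let go of it raised, so that the hinge alone swings the door fully shut. Do not push the door yourself, and leave the tin and the haircutting things where they are.

Things in the scene. Friction and masses are not known exactly. Their poses are not given: they have to be found in the camera images.
- cupboard: Open-fronted white laminate cupboard, fixed; 200 (x) x 300 (y) x 260 mm high; origin under its centre, front faces its -x, z up. It carries the door, the hinge key and the stay. Its top stands 260 mm above the work surface.
- key (a joint): Winding of the hinge spring, rad: 0 slack, grows as the wing key turns CLOCKWISE from above; 3/4 turn = 4.71. Starts at 0 to 1.0. A ratchet holds it every 0.39 rad (0, 0.39 .. 4.32, 4.71, 5.10): let go, it springs back up to 0.4 to the last tooth passed; it cannot be turned back. Torque grows from 0.03 to 0.15 N m: grip the wing firmly (40 N or more). End stop 8.0.
- key_grip (a point): Centre of the wing of the steel hinge key, on its upright turning axis, 312 mm above the work surface. The wing is a flat upright plate 46 mm long (this point's x), 8 mm thick (its y), 26 mm high, on a 13 mm stem; the ratchet wheel beneath it (37 mm across) ends at 272 mm. At joint key = 0 the wing's x is the cupboard's x. The axis lies at x -112, y -140 mm in the cupboard's frame.
- door (a joint): Opening angle of the swing door in rad about the key's upright axis: 0 fully shut, 0.9 as held by the stay (its start). A stiff hinge: with the spring wound less than about 2.2 rad it will not go shut; at three quarters of a turn it shuts in one to two seconds once the stay is off.
- door_panel: White door panel 14 mm thick, 268 mm wide, top edge 255 mm above the work surface, with a steel stud (8 mm across, 14 mm tall) on its top edge 120 mm from the hinge axis. Origin on the hinge axis at the work surface; the panel runs along its y. Never push it.
- door_edge (a point): Top of the door's free edge, 282 mm from the hinge axis.
- stay (a joint): Lift angle of the hold-open stay in rad: 0 down, its saddle over the door's stud; grows as its free end is lifted, up to 1.2. The saddle clears the stud at about 0.05; the bar snaps past its sprung ball catch at about 0.13 and is clear of it at 0.26; the catch gives at 4 to 5 N upwards at the knob. The pivot is stiff: past the catch the stay stays at the angle it is left at.
- stay_knob (a point): Centre of the upright black round knob (18 mm across, 24 mm tall, 304 mm above the work surface when down) on the aluminium stay bar (272 x 12 x 4 mm, top face 28 mm below this point). The knob is 190 mm from the stay's pivot and 30 mm above it, towards the stay's -x; this point's x axis lies along the bar from knob to pivot, z up when the stay is down.
- stay_pivot (a point): Axis of the stay's pivot (level, along this point's y) in its bracket on the cupboard top, 274 mm above the work surface. Lifting swings the knob up about it in an arc.
- stool: Yellow plastic step stool, fixed, 220 x 280 mm, 200 mm high; origin under its centre.
- clipper: Black hair clipper with its grey cover on, 180 x 46 x 36 mm, lying loose on the stool; leave it alone.
- comb: Steel comb 180 x 27 x 5 mm lying on the stool; leave it alone.
- guard: Green clipper guard comb 45 x 46 x 22 mm on the stool; leave it alone.
- tin: Round aluminium tin, 69 mm across, 27 mm high, loose on the cupboard's top; leave it alone.

How it is judged (in metres and radians):
On the way, in this order (a step that is already met when the one before it is completed fails the run):
1. the key is wound to about three quarters of a turn (more than 4.2 rad) while the stay is down and holds the door half open (value of joint key above 4.2 rad and value of joint stay below 0.04 rad and value of joint door above 0.8 rad), for 0.2 s.
2. the stay is lifted clear of its catch (value of joint stay above 0.17 rad), for 0.1 s.
At the end, for the whole second after the job is handed in: The door is fully shut (within 0.05 rad) and at rest, held by its spring; the key stays wound at about three quarters of a turn (between 4.1 and 5.65 rad) on its ratchet; the stay is left raised clear of its catch (more than 0.15 rad); the robot touches nothing (value of joint door below 0.05 rad and value of joint key between 4.1 and 5.65 rad and value of joint stay above 0.15 rad and velocity of joint door between -0.05 and 0.05 rad/s and velocity of joint key between -0.1 and 0.1 rad/s).
It fails at once if the robot pushes the door (more than 2 N) (contact force between any of the fingers, the arm and door_panel above 2 N).
It fails at once if the tin, clipper, comb or guard is moved by more than 20 mm (distance of any of tin, clipper, comb, guard from where it was at the start of the episode above 0.02 m).
It also fails if it takes over 72 s, if anything falls off the work surface, if the arm or the gripper's body presses on something with over 40 N, if the wrist force passes 120 N, or if a joint passes its speed limit or range.

## Robot

A 7-joint arm with a two-finger parallel gripper is mounted at the origin on the work surface. World frame = base frame: x ahead of the robot, y to its left, z up, the work surface at z = 0. Lengths are in m, angles in degrees, forces in N, time in s.
With the tool pointing down it reaches from about 0.4 to 0.85 m from the base axis. Payload 4.4 kg.
Tool frame: the origin (TCP) lies at the very end of the fingers, on their centre line; the grasp point (between the pads) lies 19 mm behind it; z points along the fingers, y is the direction in which the jaws open and shut (so a half turn about z gives the same grasp; the last joint's range is limited). The gripper opens to 94 mm and grips with 3 to 60 N. Pads are 16 mm wide; open, the fingers measure 119 mm over their backs; the gripper's body (75 mm by 177 mm) begins 78 mm behind the grasp point.
Start: joints at [61.375, 36.005, 2.206, 86.941, -1.547, 57.084, -1.146], TCP at [0.273, -0.59, 0.205] pointing down, gripper open.
Joint ranges: [-175.42, 175.42], [-21.48, 121.26], [-71.46, 75.88], [10.55, 141.38], [-63.04, 243.04], [13.31, 113.54], [-168.57, 168.57]. Speed limits (degrees/s): [147.25, 147.25, 180, 180, 180, 180, 180].

## Interface

Orientations are given as [roll, pitch, yaw] about the fixed x, y, z axes, in that order (R = Rz(yaw) Ry(pitch) Rx(roll)).
In Python, from rig import env, cams gives the robot as it stands.
- The arm moves only by the tool arm_command, never from a script. Its argument "plan" is a list that holds one entry, the list of rows, each a list of 7 numbers: the finger opening in m, from 0 to 0.094, then the shift along the tool's x, y, z in m, then the turn, a rotation vector about the tool's x, y, z in degrees. In form: [[[gripper, x, y, z, rx, ry, rz], ...]]. A call has 1 to 8 rows; each row is the pose to reach, as a shift and turn from the pose measured when the call began, along the tool's axes at that moment; what a row does not reach only later rows make up. A row lasts 1/12 s, in which the tool goes at most 41.7 mm and 7.16 degrees, less where a joint would pass 70% of its speed; a pose out of reach is approached as far as the arm can. A call with a gripper value outside its range is refused whole. The fingers move at their own pace and stop on an object; "grip_force" is the grip in N (left out, the last holds). Time passes only in rows, so rows that repeat a pose let the fingers close. It gives the time, the measured TCP pose, the force and the opening at its end, in the units of the state.
- env.state(): the state, without advancing time (a new reading comes with each control period).
- cams.snapshot(name): name is "side" or "top" or "wrist"; returns the picture (420x560x3 uint8, red, green, blue); there is no depth.
- cams.camera_params(name): a dict with "intrinsics" (3x3 intrinsics, pixels), "distortion" ([k1, k2, p1, p2, k3] as OpenCV has them; the pictures are not rectified), "position" and "attitude" of the camera in the world. Camera axes: x right, y up, looking along -z (the intrinsics and any distortion apply to the point x, -y, -z); pixel columns grow to the right and rows downward; lengths in m; the calibration is good to about 2 mm. A picture is of the moment at which its call begins: read the wrist's pose just before it. camera_params takes no time and is no camera call; for the wrist camera it gives the pose at the moment of the call.
- env.job_done(): hands the job in, once; it reports no verdict.
The state is a dict: "time_s": time; "q": joint angles; "qd": joint speeds; "joint_torque": joint torques, N m; "position": TCP position; "eef_rot": TCP orientation; "wrist_force": force on the tool from outside, world axes, zero at the start; "torque": the same for the moment, N m; "grip_width": opening from 0.0 (shut) to 1.0 (fully open).
Only numpy, scipy, OpenCV 4.12 (cv2) and the standard library are available. Lean on these libraries where they do the work, as an engineer would, in place of code of your own. Each camera call takes 0.05 s, during which the arm holds its last target.

## Working session

There is one attempt and no reset: what is moved stays moved. The work goes in short steps, Python scripts to look and compute and a tool call to move; the robot and the scene stay as the last step left them, time stands still between calls to the robot, and variables do not carry over. Pictures are saved under pics/ and viewed, and the job is handed in when it is done.

Besides the shell and the picture viewer there is one more tool, called after "Request:" as name(argument=value, ...) on one line, values as JSON. arm_command: Moves the arm, as the interface text tells. Its arguments: {"type":"object","properties":{"plan":{"type":"array"},"grip_force":{"type":"number"}},"required":["plan"]}

```bash
mkdir -p pics; ls; python3 - <<'E'
from rig import env,cams
import cv2,json
s=env.state();print(s)
for n in("side","top","wrist"):
    p=cams.camera_params(n);print(n,p)
    cv2.imwrite(f"pics/{n}0.png",cams.snapshot(n)[:,:,::-1])
E
```

```text
pics
{'time_s': 0.0, 'q': array([61.3766492 , 36.05749639,  2.2033964 , 86.99505261, -1.54338443,
       57.08487989, -1.1455686 ]), 'qd': array([ 0.19998493,  0.01725301,  0.16112224,  0.00262722,  0.0002579 ,
       -0.04742881, -0.03987635]), 'joint_torque': array([ 3.12874072e-04, -5.49724603e+01,  1.14313491e+00, -1.86631429e+01,
       -5.24447614e-02,  2.37118470e-02,  1.77784818e-04]), 'position': array([ 0.27291193, -0.58919522,  0.20457577]), 'eef_rot': array([-1.79892349e+02,  4.84728471e-03,  2.48549480e+01]), 'wrist_force': array([-0.04217898, -0.22850283,  0.46769879]), 'torque': array([ 0.06086771,  0.00850674, -0.02852896]), 'grip_width': 0.9990189411166621}
side {'intrinsics': array([[389.70522077,   0.        , 287.57800474],
       [  0.        , 389.70522077, 216.14808614],
       [  0.        ,   0.        ,   1.        ]]), 'distortion': array([0.03033357, 0.        , 0.        , 0.        , 0.        ]), 'position': array([0.25717007, 0.60713476, 0.70038757]), 'attitude': array([  51.30360809,    0.63123215, -147.19164444])}
top {'intrinsics': array([[454.63141255,   0.        , 278.01385463],
       [  0.        , 454.63141255, 205.5915965 ],
       [  0.        ,   0.        ,   1.        ]]), 'distortion': array([-0.01763528,  0.        ,  0.        ,  0.        ,  0.        ]), 'position': array([0.50003987, 0.06191425, 1.39331994]), 'attitude': array([  5.1201146 ,   0.22860129, -89.25765181])}
wrist {'intrinsics': array([[361.70657674,   0.        , 274.61598413],
       [  0.        , 361.70657674, 206.10638398],
       [  0.        ,   0.        ,   1.        ]]), 'distortion': array([-0.0420306,  0.       ,  0.       ,  0.       ,  0.       ]), 'position': array([ 0.34580986, -0.5551996 ,  0.38292393]), 'attitude': array([-1.60990463e+01,  2.89639913e-02, -6.52175420e+01])}
```

View pics/top0.png

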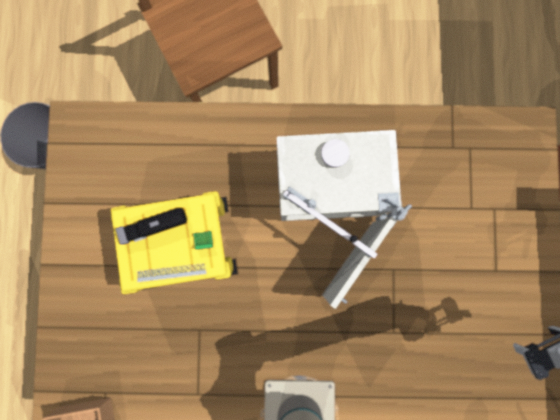

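View pics/side0.png

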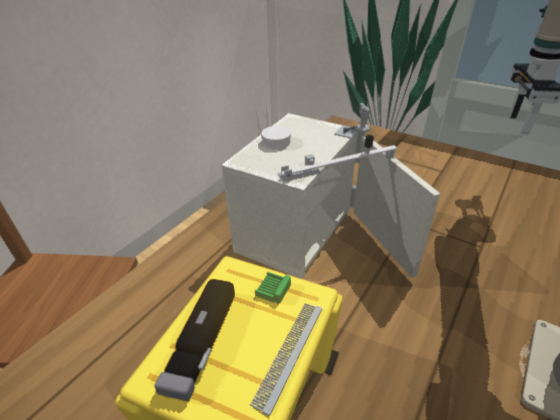

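View pics/wrist0.png

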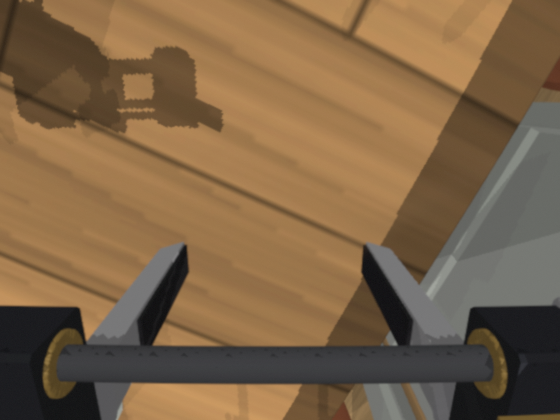

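```bash
cat > h.py <<'E'
from rig import env,cams
import cv2,numpy as np
from scipy.spatial.transform import Rotation as R
P={n:cams.camera_params(n) for n in("side","top")}
def ray(n,uv,p=None):
    p=p or P[n]
    xy=cv2.undistortPoints(np.array([[uv]],float),p["intrinsics"],p["distortion"])[0,0]
    d=R.from_euler('xyz',p["attitude"],degrees=True).apply([xy[0],-xy[1],-1])
    return np.array(p["position"]),d
def plane(n,uv,z,p=None):
    o,d=ray(n,uv,p); return o+d*(z-o[2])/d[2]
def proj(n,X,p=None):
    p=p or P[n]
    c=R.from_euler('xyz',p["attitude"],degrees=True).inv().apply(np.array(X,float)-p["position"])
    c=c*[1,-1,-1]
    return cv2.projectPoints(c.reshape(-1,1,3),np.zeros(3),np.zeros(3),p["intrinsics"],p["distortion"])[0].reshape(-1,2)
E
python3 - <<'E'
import cv2
a=cv2.imread('pics/top0.png')[120:315,265:415];cv2.imwrite('pics/top0z.png',cv2.resize(a,None,fx=3.05,fy=3.05,interpolation=2)) if 0 else cv2.imwrite('pics/top0z.png',cv2.resize(cv2.imread('pics/top0.png')[120:270,265:415],None,fx=4,fy=4,interpolation=2))
b=cv2.imread('pics/side0.png')[90:190,220:420];cv2.imwrite('pics/side0z.png',cv2.resize(b,None,fx=4,fy=4,interpolation=2))
E
```

```text
(no output)
```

View pics/top0z.png

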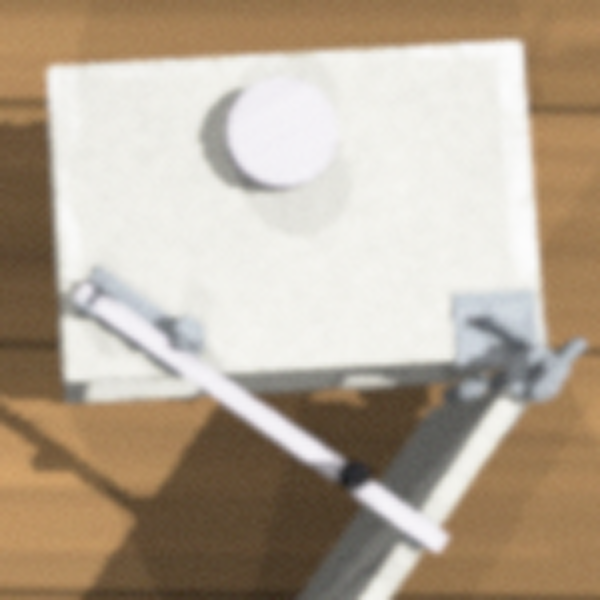

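View pics/side0z.png

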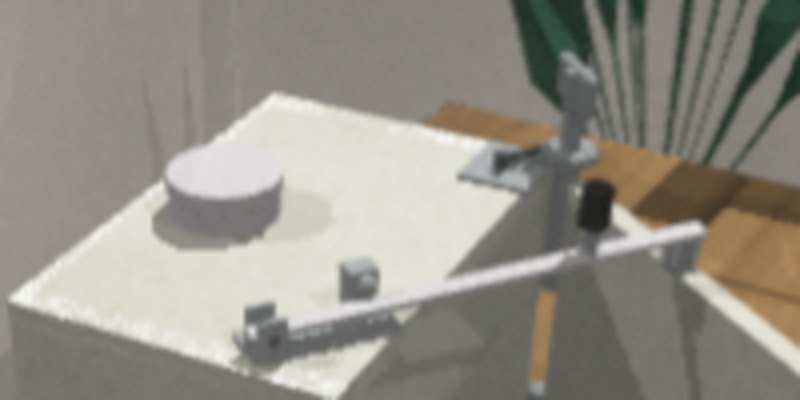

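```bash
python3 - <<'E'
from h import *
z=lambda u,v:(265+u/4,120+v/4)
s=lambda u,v:(220+u/4,90+v/4)
for n,c in dict(bl=(48,67),br=(521,41),fl=(64,380)).items(): print(n,plane('top',z(*c),.26))
for n,c in dict(bl=(275,95),fl=(338,398),b2=(12,298)).items(): print('side',n,plane('side',s(*c),.26))
bl,br,fl=[plane('top',z(*c),.26) for c in((48,67),(521,41),(64,380))]
ey=(bl-br);ex=bl-fl
print(np.linalg.norm(ey),np.linalg.norm(ex)); yaw=np.arctan2(-ey[0],ey[1]);print('yaw',np.degrees(yaw),np.degrees(np.arctan2(ex[1],ex[0])))
x=np.array([np.cos(yaw),np.sin(yaw)]);y=np.array([-x[1],x[0]])
c=(bl+br)[:2]/2-.1*x;print('c',c)
k=c-.112*x-.14*y;print('key',k,proj('top',[*k,.325]),proj('side',[*k,.325]))
print('wing obs',plane('top',z(545,395),.325),plane('top',z(580,345),.325),plane('top',z(562,368),.325))
print('knob',plane('top',z(353,473),.314),plane('side',s(597,188),.314))
a=plane('top',z(440,540),.276);b=plane('top',z(88,293),.276);print('tip',a,'piv',b,np.linalg.norm(a-b),np.degrees(np.arctan2(*(b-a)[1::-1])))
print('tin',plane('top',z(283,132),.287))
E
```

```text
bl [0.77691623 0.07259768 0.26      ]
br [ 0.79755928 -0.22777228  0.26      ]
fl [0.57801882 0.05998625 0.26      ]
side bl [ 0.79444595 -0.22313292  0.26      ]
side fl [0.57641073 0.05922147 0.26      ]
side b2 [0.77511468 0.07130621 0.26      ]
0.3010784775060279 0.19929682891490139
yaw 3.9314935253933143 3.6280814838603006
c [ 0.68747308 -0.08444366]
key [ 0.58533556 -0.23179334] [[404.88311135 211.56379628]] [[365.10340279 105.67795105]]
wing obs [ 0.56826213 -0.22302966  0.325     ] [ 0.59806461 -0.24403703  0.325     ] [ 0.58432253 -0.23323743  0.325     ]
knob [ 0.52128734 -0.11168933  0.314     ] [ 0.5207215  -0.11144281  0.314     ]
tip [ 0.48184221 -0.17092802  0.276     ] piv [0.63101317 0.04584148 0.276     ] 0.2631368344824886 55.466010997152104
tin [ 0.73124793 -0.07322944  0.287     ]
```

Request:
arm_command(plan=[[[0.094, 0.02, -0.01, -0.03, 0, 0, -7], [0.094, 0.045, -0.02, -0.055, 0, 0, -14], [0.094, 0.07, -0.03, -0.08, 0, 0, -21], [0.094, 0.1, -0.042, -0.105, 0, 0, -28], [0.094, 0.13, -0.055, -0.13, 0, 0, -35], [0.094, 0.16, -0.07, -0.15, 0, 0, -42], [0.094, 0.195, -0.085, -0.17, 0, 0, -49], [0.094, 0.23, -0.1, -0.18, 0, 0, -56]]], grip_force=50)

```text
time_s: 0.82
position: [0.4406, -0.4018, 0.3874]
eef_rot: [179.9, 0.1, 81.1]
wrist_force: [0.7, -0.8, 0.8]
grip_width: 1.001
```

```bash
cat >> h.py <<'E'
def rel(target,yaw,pr=True):
    s=env.state();r=R.from_euler('xyz',s['eef_rot'],degrees=True)
    d=r.inv().apply(np.array(target)-s['position'])
    t=R.from_euler('xyz',[180,0,yaw],degrees=True)
    print('t',round(s['time_s'],2),'pos',s['position'].round(4),'rot',s['eef_rot'].round(2),'F',s['wrist_force'].round(1),'g',round(s['grip_width'],3),'q',s['q'].round(1))
    print('  shift',d.round(4),'rotvec',(r.inv()*t).as_rotvec(degrees=True).round(2))
E
python3 -c "
from h import *
rel([.584,-.2325,.40],145)"
```

```text
t 0.82 pos [ 0.4406 -0.4018  0.3874] rot [1.7991e+02 7.0000e-02 8.1100e+01] F [ 0.7 -0.8  0.8] g 1.001 q [ 48.4  23.9 -13.9  79.3   5.8  77.4  25.5]
  shift [ 0.1894  0.1155 -0.0126] rotvec [ 4.00e-02  1.10e-01 -6.39e+01]
```

Request:
arm_command(plan=[[[0.094, 0.025, 0.015, -0.003, 0, 0, -7], [0.094, 0.055, 0.033, -0.007, 0, 0, -14], [0.094, 0.085, 0.051, -0.012, 0, 0, -21], [0.094, 0.115, 0.07, -0.013, 0, 0, -28], [0.094, 0.145, 0.088, -0.013, 0, 0, -35], [0.094, 0.17, 0.104, -0.013, 0, 0, -42], [0.094, 0.185, 0.113, -0.013, 0, 0, -49], [0.094, 0.189, 0.1155, -0.013, 0, 0, -56]]])

```text
time_s: 1.48
position: [0.586, -0.2283, 0.3999]
eef_rot: [179.9, 0.0, 137.8]
wrist_force: [0.0, 0.6, 0.4]
grip_width: 1.0
```

```bash
python3 -c "
from h import *
rel([.584,-.2325,.40],145)
p=cams.camera_params('wrist');print(p['position'],p['attitude'])
im=cams.snapshot('wrist');cv2.imwrite('pics/w1.png',im[:,:,::-1]);print(proj('wrist',[.584,-.2325,.325],p))
rel([.584,-.2325,.40],145)
"
```

```text
t 1.48 pos [ 0.586  -0.2283  0.3999] rot [1.7987e+02 2.0000e-02 1.3780e+02] F [0.  0.6 0.4] g 1.0 q [ 35.2  28.6 -29.   71.9  13.4  82.7  55.3]
  shift [-0.0014 -0.0045 -0.0001] rotvec [ 0.13  0.03 -7.2 ]
[ 0.52447453 -0.17379709  0.57809276] [-16.2553122   -0.1601291   47.72719913]
[[269.04286524 218.80511751]]
t 1.53 pos [ 0.5856 -0.2293  0.3997] rot [1.7991e+02 2.0000e-02 1.3805e+02] F [ 0.4  0.5 -0. ] g 0.999 q [ 35.3  28.6 -29.1  71.9  13.5  82.7  55.6]
  shift [-0.001  -0.0034 -0.0003] rotvec [ 0.09  0.03 -6.95]
```

View pics/w1.png

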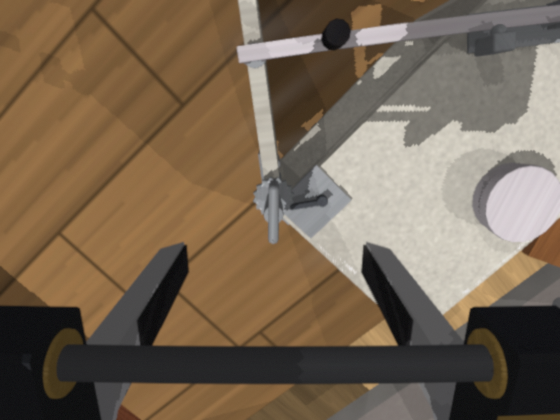

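```bash
python3 -c "
import cv2
cv2.imwrite('pics/w1z.png',cv2.resize(cv2.imread('pics/w1.png')[160:260,220:370],None,fx=5,fy=5,interpolation=2))"
```

```text
(no output)
```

View pics/w1z.png

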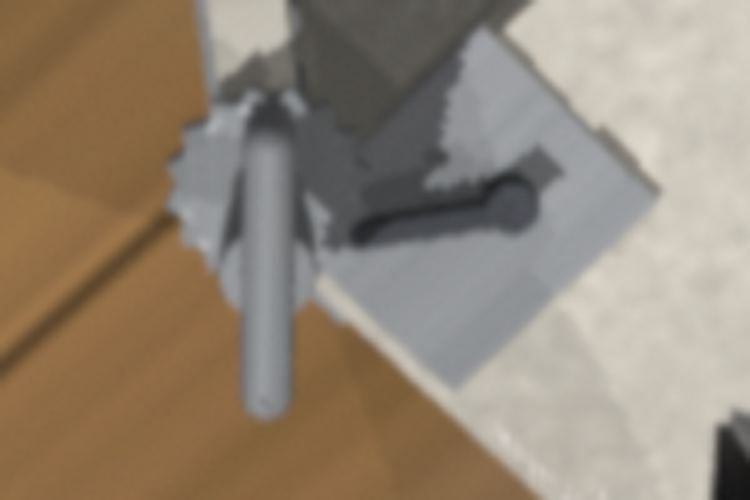

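```bash
python3 -c "
from h import *
s=[0.5858,-0.2288]
p=dict(cams.camera_params('wrist'),position=np.array([0.52447453,-0.17379709,0.57809276]),attitude=np.array([-16.2553122,-0.1601291,47.72719913]))
a=plane('wrist',(273.4,187),.325,p);b=plane('wrist',(273.6,243),.325,p)
print(a,b,(a+b)/2,np.linalg.norm(a-b),np.degrees(np.arctan2(*(a-b)[1::-1])))
rel([.5845,-.2325,.293],139)
"
```

```text
[ 0.56839584 -0.2139481   0.325     ] [ 0.60041205 -0.24290501  0.325     ] [ 0.58440394 -0.22842655  0.325     ] 0.04316873218172731 137.87238140864886
t 1.53 pos [ 0.5856 -0.2293  0.3997] rot [1.7991e+02 2.0000e-02 1.3805e+02] F [ 0.4  0.5 -0. ] g 0.999 q [ 35.3  28.6 -29.1  71.9  13.5  82.7  55.6]
  shift [-0.0013 -0.0033  0.1067] rotvec [ 0.09  0.02 -0.95]
```

Request:
arm_command(plan=[[[0.094, -0.001, -0.002, 0.02, 0, 0, -0.5], [0.094, -0.001, -0.002, 0.045, 0, 0, -0.5], [0.094, -0.001, -0.002, 0.07, 0, 0, -0.5], [0.094, -0.001, -0.002, 0.09, 0, 0, -0.5], [0.094, -0.001, -0.002, 0.104, 0, 0, -0.5], [0.094, -0.001, -0.002, 0.107, 0, 0, -0.5], [0.06, -0.001, -0.002, 0.107, 0, 0, -0.5], [0.03, -0.001, -0.002, 0.107, 0, 0, -0.5]]])

```text
time_s: 2.2
position: [0.5853, -0.2319, 0.2934]
eef_rot: [179.9, 0.1, 138.4]
wrist_force: [0.3, -0.2, 0.3]
grip_width: 0.892
```

```bash
python3 -c "
from h import *
rel([.5845,-.231,.293],138.5)
im=cams.snapshot('wrist');cv2.imwrite('pics/w2.png',im[:,:,::-1])
rel([.5845,-.231,.293],138.5)
"
```

```text
t 2.2 pos [ 0.5853 -0.2319  0.2934] rot [1.7989e+02 7.0000e-02 1.3845e+02] F [ 0.3 -0.2  0.3] g 0.892 q [ 35.9  31.9 -28.4  83.1  15.6  68.8  53.9]
  shift [0.0012 0.0001 0.0004] rotvec [ 0.11  0.07 -0.05]
t 2.25 pos [ 0.5857 -0.2318  0.2939] rot [1.7987e+02 1.2000e-01 1.3847e+02] F [-0.1 -0.3 -0.2] g 0.851 q [ 35.9  31.9 -28.4  83.1  15.6  68.8  53.9]
  shift [ 0.0014 -0.0002  0.0009] rotvec [ 0.13  0.12 -0.03]
```

View pics/w2.png

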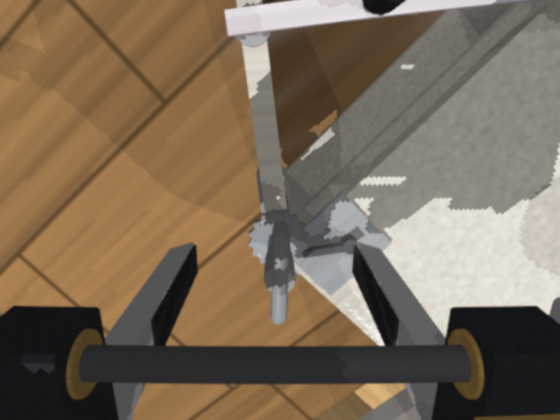

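Request:
arm_command(plan=[[[0.02, 0, 0, 0, 0, 0, 0], [0.0, 0, 0, 0, 0, 0, 0], [0.0, 0, 0, 0, 0, 0, 0], [0.0, 0, 0, 0, 0, 0, 0], [0.0, 0, 0, 0, 0, 0, 0], [0.0, 0, 0, 0, 0, 0, 0], [0.0, 0, 0, 0, 0, 0, 0], [0.0, 0, 0, 0, 0, 0, 0]]], grip_force=50)

```text
time_s: 2.92
position: [0.5857, -0.2318, 0.2938]
eef_rot: [179.9, 0.1, 138.5]
wrist_force: [0.1, -0.7, 0.0]
grip_width: 0.287
```

```bash
python3 -c "
from h import *
rel([.5845,-.231,.293],138.5)
im=cams.snapshot('wrist');cv2.imwrite('pics/w3.png',im[:,:,::-1])
print(env.state()['torque'])
"
```

```text
t 2.92 pos [ 0.5857 -0.2318  0.2938] rot [1.7987e+02 1.2000e-01 1.3847e+02] F [ 0.1 -0.7  0. ] g 0.287 q [ 35.9  31.9 -28.4  83.1  15.6  68.8  53.9]
  shift [ 0.0014 -0.0002  0.0008] rotvec [ 0.13  0.12 -0.03]
[ 0.04047512 -0.15273129 -0.00311407]
```

View pics/w3.png

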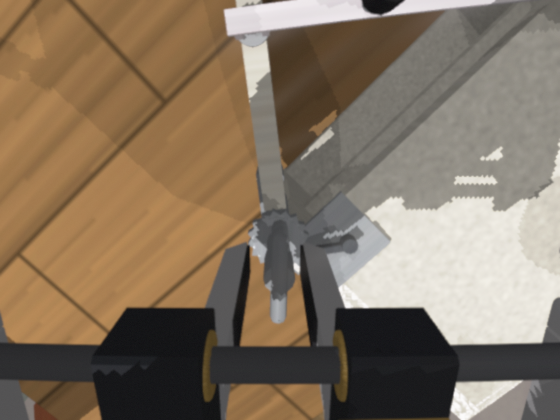

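Still closing, centred. Close further.

Request:
arm_command(plan=[[[0.0, 0, 0, 0, 0, 0, 0], [0.0, 0, 0, 0, 0, 0, 0], [0.0, 0, 0, 0, 0, 0, 0], [0.0, 0, 0, 0, 0, 0, 0], [0.0, 0, 0, 0, 0, 0, 0]]], grip_force=50)

```text
time_s: 3.38
position: [0.5868, -0.2303, 0.2939]
eef_rot: [179.7, 0.1, 138.5]
wrist_force: [4.2, 4.1, -2.7]
grip_width: 0.119
```

```bash
python3 -c "
from h import *
rel([.5845,-.231,.293],138.5)
print(env.state()['torque'])
"
```

```text
t 3.38 pos [ 0.5868 -0.2303  0.2939] rot [1.7971e+02 1.4000e-01 1.3854e+02] F [ 4.2  4.1 -2.7] g 0.119 q [ 35.8  31.9 -28.5  83.1  15.5  68.7  53.9]
  shift [ 0.0013 -0.0021  0.0009] rotvec [0.29 0.14 0.04]
[ 0.79294563 -1.13140645 -0.03275071]
```

Request:
arm_command(plan=[[[0.0, 0, 0, 0, 0, 0, 5], [0.0, 0, 0, 0, 0, 0, 11], [0.0, 0, 0, 0, 0, 0, 18], [0.0, 0, 0, 0, 0, 0, 25], [0.0, 0, 0, 0, 0, 0, 32], [0.0, 0, 0, 0, 0, 0, 39], [0.0, 0, 0, 0, 0, 0, 46], [0.0, 0, 0, 0, 0, 0, 50]]], grip_force=50)

```text
time_s: 4.05
position: [0.5854, -0.231, 0.2938]
eef_rot: [179.9, -0.1, 88.2]
wrist_force: [-1.3, 2.0, 0.7]
grip_width: 0.124
```

```bash
python3 -c "
from h import *
rel([.5865,-.230,.293],88.5)
print(env.state()['torque'])
p=cams.camera_params('wrist')
im=cams.snapshot('wrist');cv2.imwrite('pics/w4.png',im[:,:,::-1])
"
```

```text
t 4.05 pos [ 0.5854 -0.231   0.2938] rot [ 1.7988e+02 -7.0000e-02  8.8200e+01] F [-1.3  2.   0.7] g 0.124 q [ 28.5  30.4 -15.7  83.4   8.4  67.3   9.8]
  shift [0.001  0.0011 0.0008] rotvec [ 0.12 -0.07 -0.3 ]
[0.17581041 0.14383796 0.12216473]
```

View pics/w4.png

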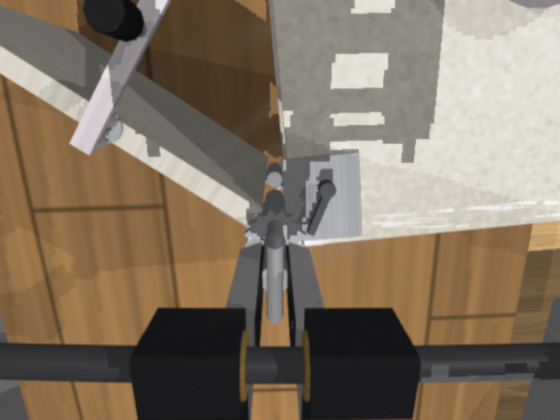

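Request:
arm_command(plan=[[[0.0, 0, 0, 0, 0, 0, 5], [0.0, 0, 0, 0, 0, 0, 11], [0.0, 0, 0, 0, 0, 0, 18], [0.0, 0, 0, 0, 0, 0, 25], [0.0, 0, 0, 0, 0, 0, 32], [0.0, 0, 0, 0, 0, 0, 39], [0.0, 0, 0, 0, 0, 0, 46], [0.0, 0, 0, 0, 0, 0, 53]]], grip_force=50)

```text
time_s: 4.77
position: [0.5838, -0.2302, 0.2938]
eef_rot: [-179.8, -0.0, 34.9]
wrist_force: [-2.4, 3.1, 1.3]
grip_width: 0.124
```

```bash
python3 -c "
from h import *
rel([.586,-.2305,.293],0)
print(env.state()['torque'])
"
```

```text
t 4.77 pos [ 0.5838 -0.2302  0.2938] rot [-1.7984e+02 -2.0000e-02  3.4920e+01] F [-2.4  3.1  1.3] g 0.124 q [ 20.4  29.7  -2.3  83.7   1.1  66.7 -37.1]
  shift [0.0016 0.0015 0.0008] rotvec [-1.600e-01  3.000e-02  3.492e+01]
[0.72841666 0.56299477 0.12119981]
```

Request:
arm_command(plan=[[[0.0, 0, 0, 0, 0, 0, 5], [0.0, 0, 0, 0, 0, 0, 11], [0.0, 0, 0, 0, 0, 0, 18], [0.0, 0, 0, 0, 0, 0, 25], [0.0, 0, 0, 0, 0, 0, 32], [0.0, 0, 0, 0, 0, 0, 39], [0.0, 0, 0, 0, 0, 0, 46], [0.0, 0, 0, 0, 0, 0, 53]]], grip_force=50)

```text
time_s: 5.43
position: [0.5835, -0.2284, 0.2938]
eef_rot: [-179.8, 0.2, -18.2]
wrist_force: [0.4, 3.6, 0.4]
grip_width: 0.122
```

```bash
python3 -c "
from h import *
rel([.586,-.2305,.293],0)
print(env.state()['torque'])
im=cams.snapshot('wrist');cv2.imwrite('pics/w5.png',im[:,:,::-1])
"
```

```text
t 5.43 pos [ 0.5835 -0.2284  0.2938] rot [-179.77    0.24  -18.23] F [0.4 3.6 0.4] g 0.122 q [ 12.2  30.1  11.2  84.   -6.3  66.8 -83.8]
  shift [0.003  0.0012 0.0008] rotvec [ -0.27   0.2  -18.23]
[ 0.98156269 -0.06101328  0.16478366]
```

View pics/w5.png

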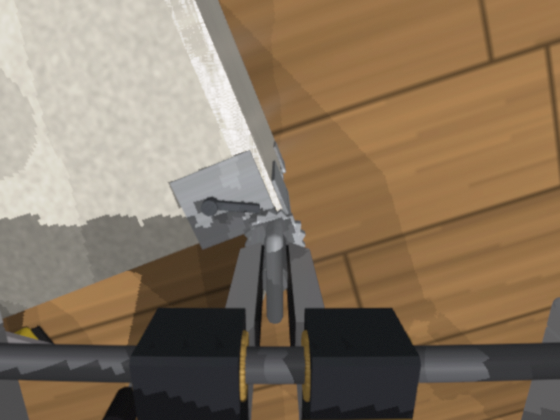

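Request:
arm_command(plan=[[[0.0, 0.001, 0, 0, 0, 0, 5], [0.0, 0.002, 0, 0, 0, 0, 11], [0.0, 0.002, 0, 0, 0, 0, 18], [0.0, 0.002, 0, 0, 0, 0, 25], [0.0, 0.002, 0, 0, 0, 0, 32], [0.0, 0.002, 0, 0, 0, 0, 39], [0.0, 0.002, 0, 0, 0, 0, 46], [0.0, 0.002, 0, 0, 0, 0, 52]]], grip_force=50)

```text
time_s: 6.15
position: [0.5847, -0.2272, 0.2939]
eef_rot: [179.9, 0.5, -70.6]
wrist_force: [-1.0, 4.5, 1.5]
grip_width: 0.123
```

```bash
python3 -c "
from h import *
rel([.586,-.2305,.293],0)
print(env.state()['torque'])
"
```

```text
t 6.15 pos [ 0.5847 -0.2272  0.2939] rot [179.9    0.53 -70.56] F [-1.   4.5  1.5] g 0.123 q [   4.3   31.6   24.8   83.9  -14.1   68.  -129.3]
  shift [ 0.0036 -0.0001  0.0008] rotvec [ -0.24   0.52 -70.56]
[1.24778668 0.0207779  0.1036123 ]
```

Request:
arm_command(plan=[[[0.0, 0.001, 0, 0, 0, 0, 6], [0.0, 0.002, 0, 0, 0, 0, 12], [0.0, 0.002, 0, 0, 0, 0, 18], [0.0, 0.002, 0, 0, 0, 0, 23], [0.0, 0.002, 0, 0, 0, 0, 24], [0.0, 0.002, 0, 0, 0, 0, 24], [0.0, 0.002, 0, 0, 0, 0, 24]]], grip_force=50)

```text
time_s: 6.73
position: [0.5855, -0.227, 0.2938]
eef_rot: [179.6, 0.6, -94.2]
wrist_force: [0.1, 5.3, 2.4]
grip_width: 0.121
```

```bash
python3 -c "
from h import *
rel([.586,-.2305,.293],0)
print(env.state()['torque'])
im=cams.snapshot('wrist');cv2.imwrite('pics/w6.png',im[:,:,::-1])
im=cams.snapshot('side');cv2.imwrite('pics/s6.png',cv2.resize(im[50:230,200:440,::-1],None,fx=3,fy=3))
"
```

```text
t 6.73 pos [ 0.5855 -0.227   0.2938] rot [179.64   0.61 -94.19] F [0.1 5.3 2.4] g 0.121 q [   0.9   32.7   31.    83.8  -17.8   68.9 -149.6]
  shift [ 0.0034 -0.0008  0.0008] rotvec [ -0.23   0.76 -94.19]
[ 1.38516781 -0.19535724  0.03926407]
```

View pics/w6.png

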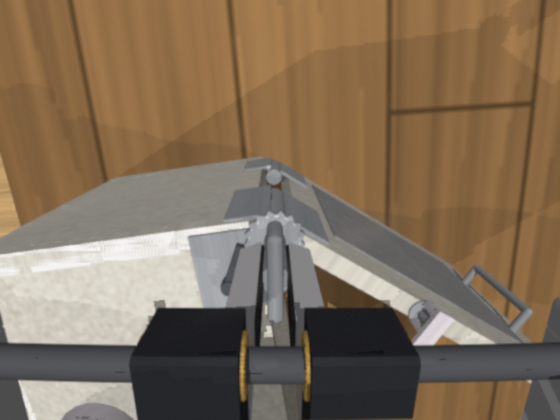

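View pics/s6.png

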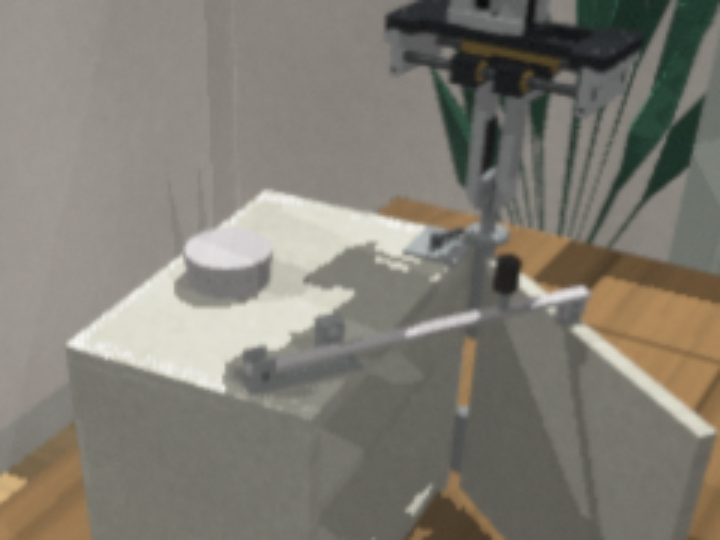

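Request:
arm_command(plan=[[[0.06, 0, 0, 0, 0, 0, 0], [0.06, 0, 0, 0, 0, 0, 0], [0.06, 0, 0, 0, 0, 0, 0], [0.06, 0, 0, 0, 0, 0, 0], [0.06, 0, 0, 0, 0, 0, 0], [0.06, 0, 0, 0, 0, 0, 0], [0.06, 0, 0, -0.02, 0, 0, 0], [0.06, 0, 0, -0.05, 0, 0, 0]]], grip_force=50)

```text
time_s: 7.5
position: [0.5841, -0.2266, 0.3416]
eef_rot: [179.3, 0.7, -94.2]
wrist_force: [1.1, -0.8, 0.8]
grip_width: 0.63
```

Request:
arm_command(plan=[[[0.06, 0, 0, -0.03, 0, 0, 0], [0.06, 0, 0, -0.06, 0, 0, 0], [0.06, 0, 0, -0.08, 0, 0, 0], [0.06, 0, 0, -0.08, 0, 0, 0]]])

```text
time_s: 7.83
position: [0.5865, -0.2294, 0.4264]
eef_rot: [179.7, 0.5, -94.2]
wrist_force: [-0.1, -0.6, 0.1]
grip_width: 0.641
```

```bash
python3 -c "
from h import *
rel([.586,-.2305,.293],0)
p=cams.camera_params('wrist')
im=cams.snapshot('wrist');cv2.imwrite('pics/w7.png',im[:,:,::-1]);print(p['position'],p['attitude'])
"
```

```text
t 7.83 pos [ 0.5865 -0.2294  0.4264] rot [179.73   0.52 -94.18] F [-0.1 -0.6  0.1] g 0.641 q [   1.4   29.2   32.7   69.   -15.6   86.5 -152.4]
  shift [ 0.0024 -0.0002  0.1334] rotvec [ -0.22   0.62 -94.17]
[ 0.58026606 -0.31192448  0.60385637] [-16.64704017  -0.19474852 175.75267901]
```

View pics/w7.png

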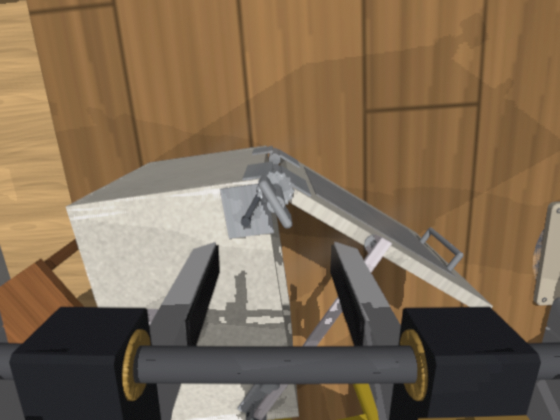

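```bash
python3 -c "
import cv2
cv2.imwrite('pics/w7z.png',cv2.resize(cv2.imread('pics/w7.png')[145:245,210:340],None,fx=6,fy=6,interpolation=2))"
```

```text
(no output)
```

View pics/w7z.png

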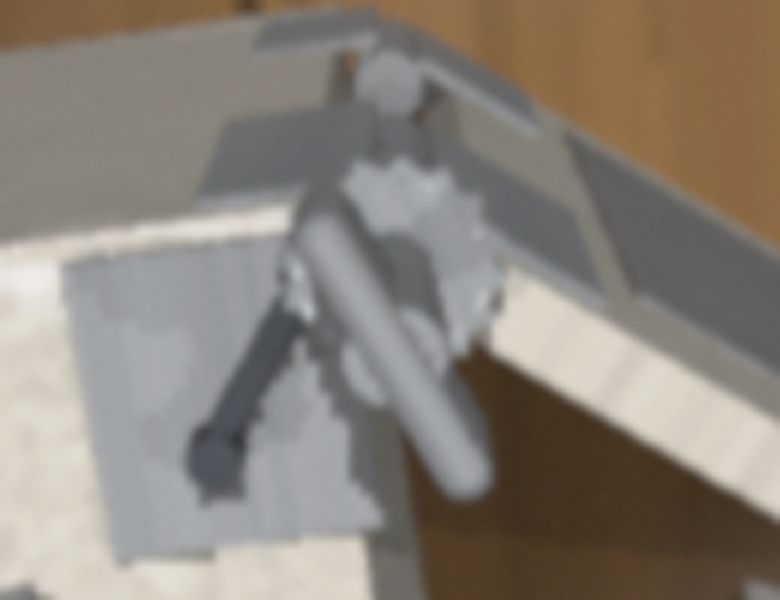

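```bash
python3 -c "
from h import *
p=cams.camera_params('wrist')
a=plane('wrist',(210+318/6,145+228/6),.325,p);b=plane('wrist',(210+468/6,145+480/6),.325,p)
print(a,b,(a+b)/2,np.linalg.norm(a-b),np.degrees(np.arctan2(*(a-b)[1::-1])))
print(p['position'],p['attitude'])
"
```

```text
[ 0.59204123 -0.24820535  0.325     ] [ 0.57475684 -0.21192741  0.325     ] [ 0.58339904 -0.23006638  0.325     ] 0.04018506839207645 -64.52483540622188
[ 0.58012991 -0.31161212  0.60110647] [-16.7317243   -0.396594   175.74464622]
```

```bash
python3 -c "
from h import *
rel([.585,-.2285,.293],-65)
"
```

```text
t 7.88 pos [ 0.5857 -0.2288  0.4237] rot [179.52   0.61 -94.19] F [-0.1 -0.3  0.2] g 0.637 q [   1.4   29.3   32.6   69.2  -15.7   86.4 -152.3]
  shift [ 0.0012 -0.0004  0.1307] rotvec [  0.31   0.72 -29.18]
```

Request:
arm_command(plan=[[[0.06, 0, 0, 0.0, 0.1, 0.2, -7], [0.06, 0.001, 0, 0.02, 0.2, 0.4, -14], [0.06, 0.001, 0, 0.045, 0.3, 0.6, -21], [0.06, 0.001, 0, 0.075, 0.3, 0.7, -28], [0.06, 0.001, 0, 0.105, 0.3, 0.7, -29], [0.06, 0.001, 0, 0.125, 0.3, 0.7, -29], [0.06, 0.001, 0, 0.13, 0.3, 0.7, -29], [0.06, 0.001, 0, 0.13, 0.3, 0.7, -29]]])

```text
time_s: 8.55
position: [0.5832, -0.2276, 0.2912]
eef_rot: [179.8, 0.2, -65.2]
wrist_force: [0.1, 0.5, 0.0]
grip_width: 0.64
```

Request:
arm_command(plan=[[[0.0, 0, 0, 0, 0, 0, 0], [0.0, 0, 0, 0, 0, 0, 0], [0.0, 0, 0, 0, 0, 0, 0], [0.0, 0, 0, 0, 0, 0, 0], [0.0, 0, 0, 0, 0, 0, 0], [0.0, 0, 0, 0, 0, 0, 0], [0.0, 0, 0, 0, 0, 0, 0], [0.0, 0, 0, 0, 0, 0, 0]]], grip_force=58)

```text
time_s: 9.22
position: [0.5844, -0.2271, 0.2915]
eef_rot: [179.9, 0.2, -65.2]
wrist_force: [2.3, 0.4, 0.3]
grip_width: 0.121
```

Request:
arm_command(plan=[[[0.0, 0, 0, 0, 0, 0, 0], [0.0, 0, 0, 0, 0, 0, 0], [0.0, 0, 0, 0, 0, 0, 0], [0.0, 0, 0, 0, 0, 0, 0]]])

```text
time_s: 9.55
position: [0.5844, -0.2271, 0.2915]
eef_rot: [179.9, 0.2, -65.2]
wrist_force: [1.4, 0.4, 0.4]
grip_width: 0.121
```

```bash
python3 -c "
from h import *
rel([.585,-.2285,.293],-101)
print(env.state()['torque'])
im=cams.snapshot('wrist');cv2.imwrite('pics/w8.png',im[:,:,::-1])
"
```

```text
t 9.55 pos [ 0.5844 -0.2271  0.2915] rot [179.91   0.18 -65.16] F [1.4 0.4 0.4] g 0.121 q [   4.4   31.5   24.2   84.4  -13.5   67.2 -124.4]
  shift [ 0.0015  0.0001 -0.0015] rotvec [ 0.14  0.14 35.84]
[ 0.13195202 -0.12707563  0.03791809]
```

View pics/w8.png

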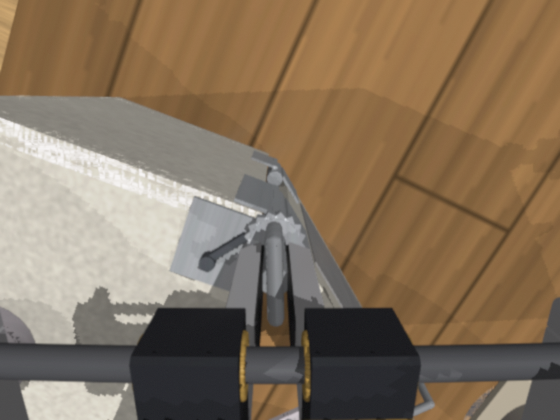

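Request:
arm_command(plan=[[[0.0, 0, 0, 0, 0, 0, 6], [0.0, 0.001, 0, 0, 0, 0, 12], [0.0, 0.001, 0, 0, 0, 0, 18], [0.0, 0.001, 0, 0, 0, 0, 24], [0.0, 0.001, 0, 0, 0, 0, 30], [0.0, 0.001, 0, 0, 0, 0, 35], [0.0, 0.001, 0, 0, 0, 0, 38], [0.0, 0.001, 0, 0, 0, 0, 38]]])

```text
time_s: 10.27
position: [0.5857, -0.2269, 0.2915]
eef_rot: [179.9, 0.1, -103.2]
wrist_force: [2.3, 1.7, -1.2]
grip_width: 0.119
```

```bash
python3 -c "
from h import *
rel([.585,-.2285,.293],-101)
print(env.state()['torque'])
im=cams.snapshot('wrist');cv2.imwrite('pics/w9.png',cv2.resize(im[150:330,200:360,::-1],None,fx=3.3,fy=3.3))
"
```

```text
t 10.27 pos [ 0.5857 -0.2269  0.2915] rot [ 1.7987e+02  1.5000e-01 -1.0316e+02] F [ 2.3  1.7 -1.2] g 0.119 q [  -1.2   33.3   34.4   84.5  -19.6   68.5 -157.1]
  shift [ 0.0017  0.0004 -0.0015] rotvec [ 0.13  0.15 -2.16]
[ 0.5810718  -0.70520282  0.08977488]
```

View pics/w9.png

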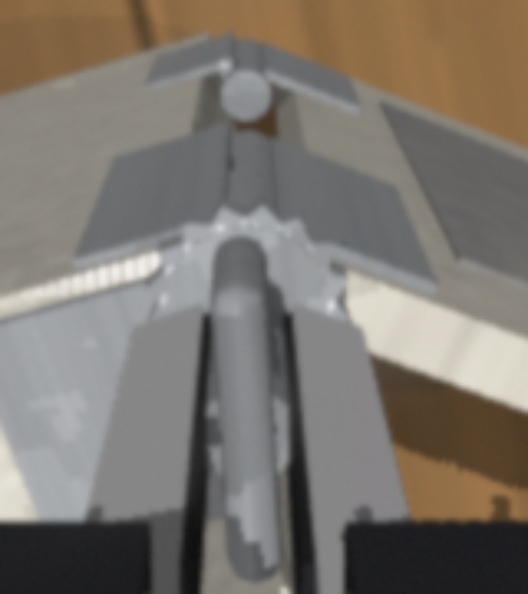

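Request:
arm_command(plan=[[[0.06, 0, 0, 0, 0, 0, 0], [0.06, 0, 0, 0, 0, 0, 0], [0.06, 0, 0, 0, 0, 0, 0], [0.06, 0, 0, 0, 0, 0, 0], [0.06, 0, 0, 0, 0, 0, 0], [0.06, 0, 0, 0, 0, 0, 0], [0.06, 0, 0, -0.02, 0, 0, 0], [0.06, 0, 0, -0.05, 0, 0, 0]]])

```text
time_s: 10.98
position: [0.5842, -0.226, 0.3393]
eef_rot: [179.5, 0.2, -103.0]
wrist_force: [0.0, -0.1, 0.3]
grip_width: 0.63
```

Request:
arm_command(plan=[[[0.06, 0, 0, -0.03, 0, 0, 0], [0.06, 0, 0, -0.06, 0, 0, 0], [0.06, 0, 0, -0.08, 0, 0, 0], [0.06, 0, 0, -0.08, 0, 0, 0], [0.06, 0, 0, -0.08, 0, 0, 0]]])

```text
time_s: 11.4
position: [0.585, -0.2269, 0.4201]
eef_rot: [179.6, 0.2, -103.0]
wrist_force: [0.2, -0.4, 0.0]
grip_width: 0.64
```

```bash
python3 -c "
from h import *
rel([.586,-.2305,.293],0)
p=cams.camera_params('wrist')
im=cams.snapshot('wrist');cv2.imwrite('pics/w10.png',cv2.resize(im[140:270,200:360,::-1],None,fx=4,fy=4))
print(repr(p['position']),repr(p['attitude']))
im=cams.snapshot('top');cv2.imwrite('pics/t10.png',im[:,:,::-1])
"
```

```text
t 11.4 pos [ 0.585  -0.2269  0.4201] rot [ 179.61    0.18 -103.04] F [ 0.2 -0.4  0. ] g 0.64 q [  -0.8   29.6   36.1   70.3  -17.    85.7 -160. ]
  shift [ 0.0037 -0.0027  0.1271] rotvec [   0.12    0.48 -103.04]
array([ 0.56668652, -0.30670358,  0.59808028]) array([-16.31913528,  -0.30596114, 166.88881007])
```

View pics/w10.png

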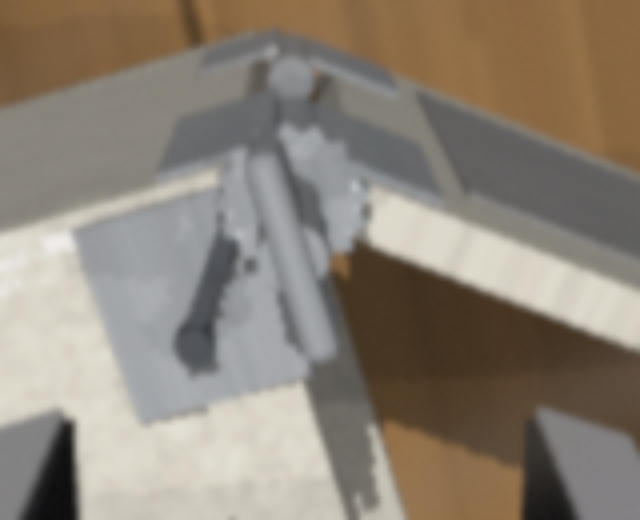

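```bash
python3 -c "
from h import *
p=cams.camera_params('wrist')
a=plane('wrist',(200+262/4,140+162/4),.325,p);b=plane('wrist',(200+320/4,140+345/4),.325,p)
print((a+b)/2,np.linalg.norm(a-b),np.degrees(np.arctan2(*(a-b)[1::-1])))
cv2.imwrite('pics/t10z.png',cv2.resize(cv2.imread('pics/t10.png')[120:270,265:415],None,fx=4,fy=4))
"
```

```text
[ 0.58313404 -0.23017898  0.325     ] 0.038770888090579755 -86.24401421493891
```

View pics/t10z.png

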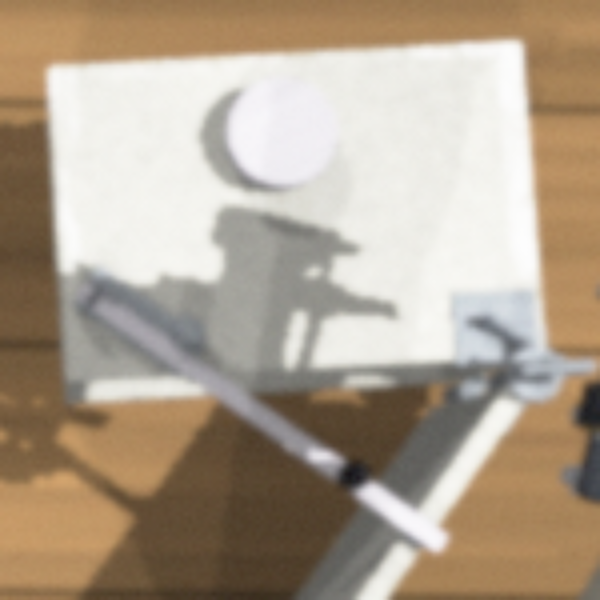

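```bash
python3 -c "
from h import *
rel([.521,-.1115,.40],55.5)
"
```

```text
t 11.5 pos [ 0.5843 -0.226   0.418 ] rot [ 179.37    0.24 -103.03] F [0.1 0.5 0.3] g 0.639 q [  -0.8   29.7   36.    70.4  -17.    85.7 -160. ]
  shift [-0.0972  0.0873  0.0193] rotvec [  -0.16    0.93 -158.53]
```

Request:
arm_command(plan=[[[0.06, -0.01, 0.01, 0, 0, 0, -7], [0.06, -0.024, 0.022, 0, 0, 0, -14], [0.06, -0.038, 0.035, 0, 0, 0, -21], [0.06, -0.052, 0.048, 0, 0, 0.2, -28], [0.06, -0.066, 0.06, 0, 0, 0.2, -35], [0.06, -0.08, 0.073, 0, 0, 0.2, -42], [0.06, -0.09, 0.083, 0, 0, 0.2, -49], [0.06, -0.097, 0.087, 0, 0, 0.2, -55]]])

```text
time_s: 12.17
position: [0.5197, -0.1098, 0.418]
eef_rot: [179.7, 0.7, -47.6]
wrist_force: [1.2, -0.3, 0.1]
grip_width: 0.641
```

Request:
arm_command(plan=[[[0.06, 0, 0, 0, 0, 0, -7], [0.06, 0, 0, 0, 0, 0, -14], [0.06, 0, 0, 0, 0, 0, -21], [0.06, 0, 0, 0, 0, 0, -28], [0.06, 0, 0, 0, 0, 0, -35], [0.06, 0, 0, 0, 0, 0, -42], [0.06, 0, 0, 0, 0, 0, -49], [0.06, 0, 0, 0, 0, 0, -53]]])

```text
time_s: 12.83
position: [0.5189, -0.1095, 0.4164]
eef_rot: [-179.6, 0.8, 5.8]
wrist_force: [0.1, -0.0, 0.2]
grip_width: 0.639
```

```bash
python3 -c "
from h import *
rel([.521,-.1115,.40],55.5)
"
```

```text
t 12.83 pos [ 0.5189 -0.1095  0.4164] rot [-179.61    0.84    5.77] F [ 0.1 -0.   0.2] g 0.639 q [ -0.1  17.1  12.8  85.4  -3.9  78.9 -71.2]
  shift [0.0021 0.0023 0.0163] rotvec [ -0.73   0.61 -49.73]
```

Request:
arm_command(plan=[[[0.06, 0.001, 0.001, 0, 0, 0, -7], [0.06, 0.002, 0.002, 0, -0.1, 0.1, -14], [0.06, 0.002, 0.002, 0, -0.2, 0.2, -21], [0.06, 0.002, 0.002, 0, -0.4, 0.4, -28], [0.06, 0.002, 0.002, 0, -0.6, 0.5, -35], [0.06, 0.002, 0.002, 0, -0.7, 0.6, -42], [0.06, 0.002, 0.002, 0, -0.7, 0.6, -48], [0.06, 0.002, 0.002, 0, -0.7, 0.6, -49.7]]])

```text
time_s: 13.5
position: [0.5202, -0.1109, 0.4147]
eef_rot: [-179.8, 0.1, 55.8]
wrist_force: [0.3, 0.5, 0.1]
grip_width: 0.638
```

```bash
python3 -c "
from h import *
p=cams.camera_params('wrist')
im=cams.snapshot('wrist');cv2.imwrite('pics/w11.png',im[:,:,::-1])
print(proj('wrist',[[.521,-.1115,.316],[.521,-.1115,.276]],p))
np.save('p.npy',p,allow_pickle=True)
rel([.521,-.1115,.285],55.5)
"
```

```text
[[277.08271138 206.80568028]
 [276.88583741 194.3695493 ]]
t 13.55 pos [ 0.5202 -0.111   0.4147] rot [-1.798e+02  7.000e-02  5.568e+01] F [-0.3 -0.4 -0.3] g 0.641 q [  6.5  16.6   3.6  85.9  -1.1  77.8 -24.2]
  shift [0.0002 0.0014 0.1297] rotvec [-0.2   0.07  0.18]
```

View pics/w11.png

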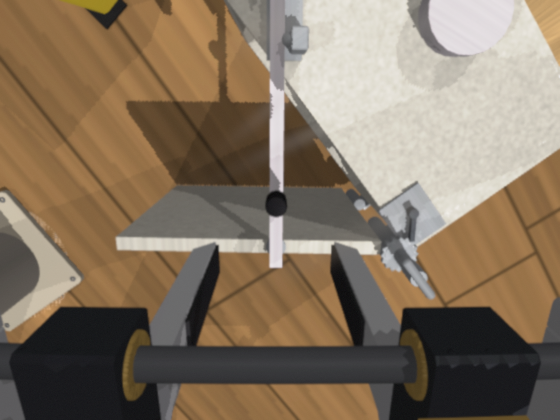

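Request:
arm_command(plan=[[[0.06, 0, 0, 0.03, 0, 0, 0], [0.06, 0, 0.001, 0.065, 0, 0, 0], [0.06, 0, 0.001, 0.095, 0, 0, 0], [0.06, 0, 0.001, 0.115, 0, 0, 0], [0.06, 0, 0.001, 0.125, 0, 0, 0], [0.06, 0, 0.001, 0.128, 0, 0, 0], [0.04, 0, 0.001, 0.128, 0, 0, 0], [0.02, 0, 0.001, 0.128, 0, 0, 0]]], grip_force=20)

```text
time_s: 14.22
position: [0.5213, -0.1115, 0.2876]
eef_rot: [-179.9, 0.0, 55.7]
wrist_force: [0.2, 0.0, -0.5]
grip_width: 0.534
```

Request:
arm_command(plan=[[[0.01, 0, 0, 0, 0, 0, 0], [0.0, 0, 0, 0, 0, 0, 0], [0.0, 0, 0, 0, 0, 0, 0], [0.0, 0, 0, 0, 0, 0, 0], [0.0, 0, 0, 0, 0, 0, 0], [0.0, 0, 0, 0, 0, 0, 0], [0.0, 0, 0, 0, 0, 0, 0], [0.0, 0, 0, 0, 0, 0, 0]]], grip_force=20)

```text
time_s: 14.88
position: [0.5209, -0.1112, 0.2879]
eef_rot: [-179.8, 0.0, 55.7]
wrist_force: [-3.7, 1.6, 5.9]
grip_width: 0.187
```

```bash
python3 -c "
from h import *
im=cams.snapshot('wrist');cv2.imwrite('pics/w12.png',im[:,:,::-1])
rel([.521,-.1115,.285],55.5)
"
```

```text
t 14.93 pos [ 0.5209 -0.1112  0.2879] rot [-1.7983e+02  3.0000e-02  5.5680e+01] F [-3.6  1.9  5.9] g 0.184 q [  6.8  21.4   3.1  99.1  -1.4  59.7 -23.9]
  shift [-0.0002  0.0003  0.0029] rotvec [-0.17  0.03  0.18]
```

View pics/w12.png

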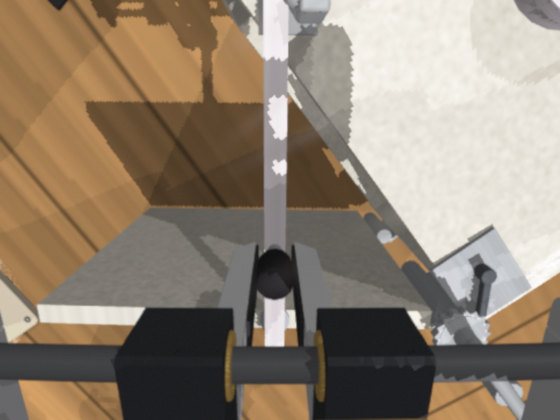

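Request:
arm_command(plan=[[[0.0, 0.001, 0, -0.0095, 0, -2.9, 0], [0.0, 0.002, 0, -0.019, 0, -5.7, 0], [0.0, 0.004, 0, -0.028, 0, -8.6, 0], [0.0, 0.006, 0, -0.0375, 0, -11.5, 0], [0.0, 0.009, 0, -0.0465, 0, -14.3, 0], [0.0, 0.012, 0, -0.0555, 0, -17.2, 0], [0.0, 0.0155, 0, -0.0645, 0, -20, 0], [0.0, 0.0195, 0, -0.073, 0, -22.9, 0]]], grip_force=35)

```text
time_s: 15.6
position: [0.5324, -0.0944, 0.3608]
eef_rot: [-179.8, 23.0, 55.8]
wrist_force: [-0.5, 1.8, -1.5]
grip_width: 0.184
```

```bash
python3 -c "
from h import *
rel([.521,-.1115,.285],55.5)
im=cams.snapshot('side');cv2.imwrite('pics/s13.png',im[:,:,::-1])
"
```

```text
t 15.6 pos [ 0.5324 -0.0944  0.3608] rot [-179.81   23.     55.76] F [-0.5  1.8 -1.5] g 0.184 q [ -9.4  27.3   7.2  82.3  14.9  85.  -40.1]
  shift [0.0107 0.0005 0.0778] rotvec [-0.14 23.    0.22]
```

View pics/s13.png

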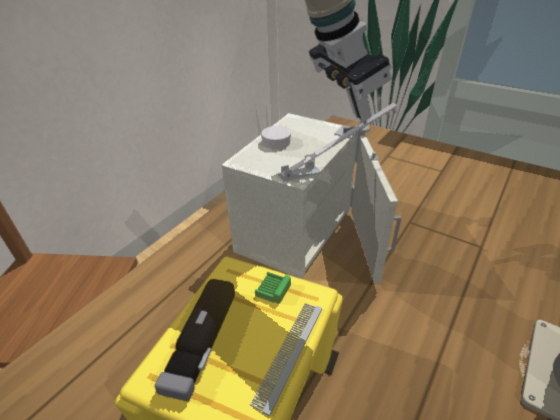

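Request:
arm_command(plan=[[[0.0, 0, 0, 0, 0, 0, 0], [0.0, 0, 0, 0, 0, 0, 0], [0.0, 0, 0, 0, 0, 0, 0], [0.0, 0, 0, 0, 0, 0, 0], [0.0, 0, 0, 0, 0, 0, 0], [0.0, 0, 0, 0, 0, 0, 0], [0.0, 0, 0, 0, 0, 0, 0], [0.0, 0, 0, 0, 0, 0, 0]]])

```text
time_s: 16.32
position: [0.5327, -0.0941, 0.3616]
eef_rot: [-179.8, 23.4, 55.9]
wrist_force: [-2.1, -0.8, -0.7]
grip_width: 0.182
```

Request:
arm_command(plan=[[[0.0, 0, 0, 0, 0, 0, 0], [0.0, 0, 0, 0, 0, 0, 0], [0.0, 0, 0, 0, 0, 0, 0], [0.0, 0, 0, 0, 0, 0, 0], [0.0, 0, 0, 0, 0, 0, 0], [0.0, 0, 0, 0, 0, 0, 0], [0.0, 0, 0, 0, 0, 0, 0], [0.0, 0, 0, 0, 0, 0, 0]]])

```text
time_s: 16.98
position: [0.5327, -0.0941, 0.3616]
eef_rot: [-179.8, 23.4, 55.9]
wrist_force: [-1.2, 0.2, 0.2]
grip_width: 0.181
```

Request:
arm_command(plan=[[[0.06, 0, 0, 0, 0, 0, 0], [0.06, 0, 0, 0, 0, 0, 0], [0.06, 0, 0, 0, 0, 0, 0], [0.06, 0, 0, 0, 0, 0, 0], [0.06, 0, 0, 0, 0, 0, 0], [0.06, 0, 0, 0, 0, 0, 0]]])

```text
time_s: 17.48
position: [0.5328, -0.0941, 0.3616]
eef_rot: [-179.8, 23.3, 55.9]
wrist_force: [-1.2, -0.0, -0.7]
grip_width: 0.57
```

Request:
arm_command(plan=[[[0.06, 0, 0, -0.03, 0, 0, 0], [0.06, 0, 0, -0.06, 0, 0, 0], [0.06, 0, 0, -0.09, 0, 0, 0], [0.06, 0, 0, -0.11, 0, 0, 0], [0.06, 0, 0, -0.12, 0, 0, 0], [0.06, 0, 0, -0.12, 0, 0, 0]]])

```text
time_s: 17.98
position: [0.5611, -0.0539, 0.4735]
eef_rot: [180.0, 23.2, 55.9]
wrist_force: [-1.5, -0.3, -0.3]
grip_width: 0.635
```

```bash
python3 -c "
from h import *
rel([.521,-.1115,.285],55.5)
im=cams.snapshot('side');cv2.imwrite('pics/s14.png',im[:,:,::-1])
im=cams.snapshot('wrist');cv2.imwrite('pics/w14.png',im[:,:,::-1])
im=cams.snapshot('top');cv2.imwrite('pics/t14.png',cv2.resize(im[120:270,265:415,::-1],None,fx=4,fy=4))
"
```

```text
t 17.98 pos [ 0.5611 -0.0539  0.4735] rot [179.98  23.17  55.95] F [-1.5 -0.3 -0.3] g 0.635 q [-12.3  28.4   7.2  63.3  14.6 103.2 -38.1]
  shift [ 0.0096 -0.0011  0.2009] rotvec [ 0.11 23.17  0.44]
```

View pics/s14.png

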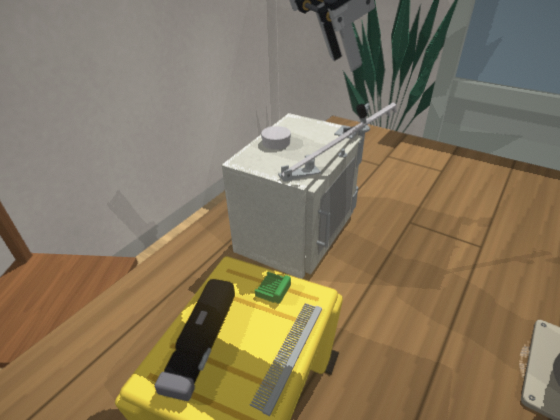

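View pics/t14.png

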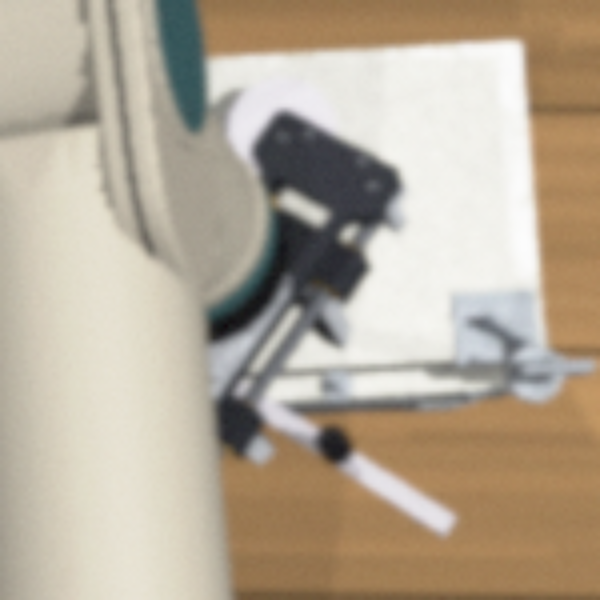

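View pics/w14.png

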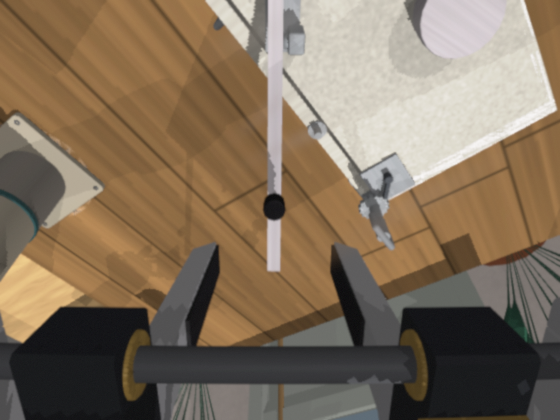

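Request:
arm_command(plan=[[[0.06, -0.01, 0, -0.03, 0, 0, 0], [0.06, -0.02, 0, -0.06, 0, 0, 0], [0.06, -0.03, 0, -0.08, 0, 0, 0], [0.06, -0.03, 0, -0.08, 0, 0, 0], [0.06, -0.03, 0, -0.08, 0, 0, 0], [0.06, -0.03, 0, -0.08, 0, 0, 0]]])

```text
time_s: 18.63
position: [0.5611, -0.0528, 0.5553]
eef_rot: [-179.9, 23.4, 55.8]
wrist_force: [0.7, -0.2, -1.8]
grip_width: 0.64
```

```bash
python3 -c "
from h import *
rel([.521,-.1115,.285],55.5)
p=cams.camera_params('wrist')
im=cams.snapshot('wrist');cv2.imwrite('pics/w15.png',im[:,:,::-1])
im=cams.snapshot('side');cv2.imwrite('pics/s15.png',cv2.resize(im[90:290,210:420,::-1],None,fx=3,fy=3))
k=np.array([.585,-.2295]);y=np.array([-np.sin(.0663),np.cos(.0663)])
for th in(0,.05,.1,.2):
  c,s=np.cos(th),np.sin(th)
  d=np.array([c*y[0]-s*y[1],s*y[0]+c*y[1]])
  print(th,'stud',proj('wrist',[*(k+.12*d),.269],p),'edge',proj('wrist',[*(k+.282*d),.255],p),proj('side',[*(k+.12*d),.269]),proj('side',[*(k+.282*d),.255]))
"
```

```text
t 18.63 pos [ 0.5611 -0.0528  0.5553] rot [-179.87   23.43   55.85] F [ 0.7 -0.2 -1.8] g 0.64 q [-27.5  33.9  46.8  49.9  -2.1 113.5 -19.2]
  shift [0.0422 0.0004 0.2763] rotvec [-0.06 23.43  0.32]
0 stud [[312.73865981 103.84503616]] edge [[223.00453532 -17.53835115]] [[343.07193376 149.45009162]] [[310.73212906 191.31520927]]
0.05 stud [[308.75703086 106.78241863]] edge [[213.38895906  -7.79076988]] [[345.5940289  150.03533509]] [[317.23260724 193.16321025]]
0.1 stud [[304.96647381 109.86333771]] edge [[204.54000944   2.25606478]] [[348.17415651 150.56298426]] [[323.95813476 194.84622219]]
0.2 stud [[297.99713191 116.40345152]] edge [[189.17914669  22.99051634]] [[353.47660386 151.43726311]] [[337.98037054 197.6758984 ]]
```

View pics/w15.png

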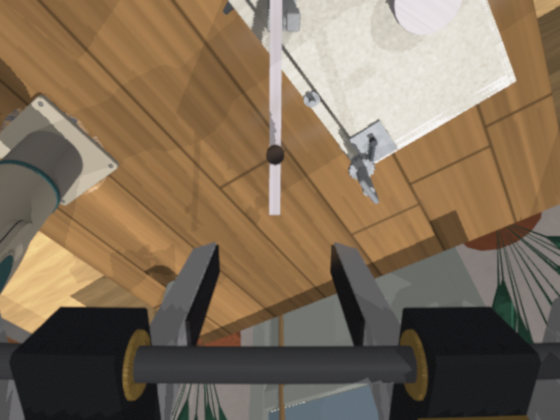

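View pics/s15.png

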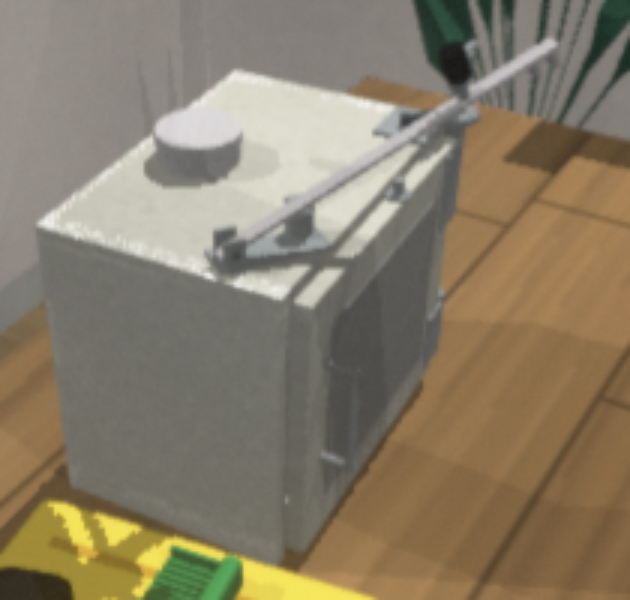

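Request:
arm_command(plan=[[[0.06, 0, 0, 0, 0, 4, 0], [0.06, 0, 0, 0, 0, 9, 0], [0.06, 0, 0, 0, 0, 13, 0], [0.06, 0, 0, 0, 0, 15, 0], [0.06, 0, 0, 0, 0, 15, 0], [0.06, 0, 0, 0, 0, 15, 0], [0.06, 0, 0, 0, 0, 15, 0], [0.06, 0, 0, 0, 0, 15, 0]]])

```text
time_s: 19.4
position: [0.5617, -0.0513, 0.5541]
eef_rot: [-179.8, 8.6, 55.9]
wrist_force: [-0.1, 0.2, -0.2]
grip_width: 0.639
```

```bash
python3 -c "
from h import *
rel([.521,-.1115,.285],55.5)
im=cams.snapshot('side');cv2.imwrite('pics/s16.png',cv2.resize(im[50:290,210:420,::-1],None,fx=2.5,fy=2.5))
"
```

```text
t 19.4 pos [ 0.5617 -0.0513  0.5541] rot [-179.85    8.6    55.9 ] F [-0.1  0.2 -0.2] g 0.639 q [-24.   26.8  44.4  56.5 -10.6 106.1 -19.3]
  shift [-0.0316  0.0008  0.277 ] rotvec [-0.12  8.6   0.39]
```

View pics/s16.png

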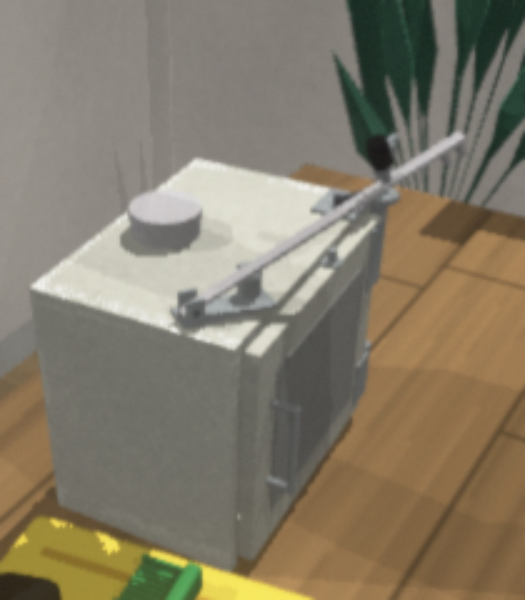

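The door is shut, the stay is raised, the key is wound, and the arm is clear and still. I'm handing the job in.

```bash
python3 -c "
from rig import env
print(env.job_done())"
```

```text
the job is handed in; nothing more can be done
None
```

The job is handed in: the hinge is wound to three quarters of a turn, the stay is raised, and the door swung shut by itself. The hand-in gives no verdict, so what follows is from my own last checks.

- **Winding:** I turned the wing key from about 0.79 rad in part turns. My first release fell back to about 4.3 rad, because the wing had lagged in the grip. I gripped it again and added one tooth. The wrist view then put the wing at about 4.71 rad, with the stay still down and the door half open.
- **Stay and door:** I gripped the knob and lifted the stay along its arc to about 0.4 rad. I held it there while the door swung, then let go. The stay stayed raised.
- **Door shut:** In the side view the door's free edge is within about 1 pixel of its predicted shut position, so the angle is near 0. The stud is about 6 pixels from its predicted spot in the wrist view. I think that is calibration error, as the offset is not in the direction the door opens.
- **Everything else:** The tin and the clipper, comb and guard look unmoved by eye, and the arm ended well clear. During the retreat one wrist joint came right up to its range limit (113.5 of 113.54 degrees), so I backed it off to 106. The run took about 19 s of the 72 s allowed.

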